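Light-leak check: cap the detector well, hold the lamp shutter open

ROBOT

A 6-joint arm with a two-finger parallel gripper is mounted at the origin on the work surface. World frame = base frame: x ahead of the robot, y to its left, z up, the work surface at z = 0. Lengths are in mm, angles in rad, forces in N, time in s.
With the tool pointing down it reaches from about 375 to 900 mm from the base axis. Payload 3.1 kg.
Tool frame: the origin (TCP) lies at the very end of the fingers, on their centre line; the grasp point (between the pads) lies 19 mm behind it (robot.grip_point_offset is the distance from the TCP to the grasp point, in mm); z points along the fingers, y is the direction in which the jaws open and shut (so a half turn about z gives the same grasp; the last joint's range is limited). The gripper opens to 87 mm and grips with 3 to 60 N. Pads are 19 mm wide; open, the fingers measure 117 mm over their backs; the gripper's body (75 mm by 190 mm) begins 51 mm behind the grasp point.
Start: joints at [1.085, 0.527, 1.433, -0, 1.181, -0.178], TCP at [189.311, 595.616, 194.548] pointing down, gripper open.
Joint ranges: [-3.08, 3.08], [-0.75, 2.2], [0.22, 2.44], [-1.43, 4.57], [0, 2.65], [-2.85, 2.85]. Speed limits (rad/s): [2.79, 2.79, 3.14, 3.14, 3.14, 3.14].

INTERFACE

Orientations are given as a unit quaternion [w, x, y, z].
In Python, from cell import robot, vision, workorder gives the robot as it stands.
- The arm moves only by the tool move_arm, never from a script. Its argument "plan" is a list of rows, each a list of 7 numbers: the shift along the tool's x, y, z in cm, then the turn, a rotation vector about the tool's x, y, z in rad, then the opening in per cent of the stroke, from 0 (shut) to 100 (fully open). A call has 1 to 20 rows; each row shifts and turns the commanded pose from where the row before left it, along the tool's axes as they then stand; what a row does not reach is not made up. A row lasts 1/10 s, in which the tool goes at most 50 mm and 8.59 degrees, less where a joint would pass 70% of its speed; a pose out of reach is approached as far as the arm can. A call is refused whole if a number of a shift passes 5 or a number of a turn 0.15, either way. A call with a gripper value outside its range is refused whole. The fingers move at their own pace and stop on an object; the grip force is fixed at half the most. Time passes only in rows, so rows that do not move let the fingers close. It gives the time, the measured TCP pose, the force and the opening at its end, in the units of the state.
- robot.get_state(): the state, without advancing time (a new reading comes with each control period).
- vision.get_image(name): name is "scene" or "top" or "wrist"; returns a dict with "color" (480x640x3 uint8, red, green, blue), "fovy" (degrees; the focal length in pixels is half the picture's height over the tangent of half this angle, whatever the lens; pixels are square), "cx", "cy" (the principal point, pixels), "R" (3x3) and "t" (3): a world point X has camera coordinates R X + t. Camera axes: x right, y down, z forward; pixel columns grow to the right and rows downward; lengths in mm; the calibration is good to about 2 mm. The wrist camera is an equidistant fisheye: a pixel r from the principal point sees the ray r / f radians off the axis. A picture is of the moment at which its call begins. There is no depth.
- workorder.finish_job(): hands the job in, once; it reports no verdict.
The state is a dict: "time": time; "qpos": joint angles; "dq": joint speeds; "effort": joint torques, N m; "tcp_pos": TCP position; "eef_rot": TCP orientation; "contact_force": force on the tool from outside, world axes, zero at the start; "moment": the same for the moment, N m; "grip_width": finger opening in mm.
Only numpy, scipy, OpenCV 4.12 (cv2) and the standard library are available. Lean on these libraries where they do the work, as an engineer would, in place of code of your own. Each camera call takes 0.05 s, during which the arm holds its last target. There are 200 camera calls.

TASK

Light-leak check: first lower the large knobbed cap onto the open detector well (do not drop it) so that it sits fully seated and level, and let go of it. Then pull the lamp unit's spring-return slide out by its upright tab until its pointer is level with the index clip on the unit's edge, and finish while still holding it there, with the cap still seated. Do not shift the index clip or the other things on the bench.

Things in the scene. Friction and masses are not known exactly. Their poses are not given: they have to be found in the camera images.
- cover: large loose aluminium cap: flange disc 92 mm across, 6 mm thick; under it a spigot 69 mm across, 6 mm deep; on top a central round knob 22 mm across, 30 mm high. About 0.15 kg. Origin at the centre of the spigot's underside, z up: flange underside at z = 6 mm, knob from z = 12 to 42 mm. Starts standing on its spigot on the bench
- well: the detector well, fixed: a round brass-coloured plate 170 mm across and 14 mm thick, with an open black cup standing at its centre. Origin at the centre of the plate's underside, z up
- well_rim (a point): centre of the cup's mouth, at the height of its rim (70 mm above the bench). The cup is 84 mm across outside, 74 mm inside and 52 mm deep inside. The cap sits seated when its spigot is inside the cup and its flange lies on the rim, so the cap's origin is then 6 mm below this point
- shutter_base: lamp unit, fixed, black: flat base 110 mm wide (y), 20 mm thick, x = -120 to 155 mm, with a housing 100 mm wide at x = 60 to 155 mm, 71 mm above the bench at its highest. Origin on the bench under the tab's home place. x points to the housing; the slide is pulled out level along -x, roughly towards the robot
- shutter: aluminium slide. Upright pull tab 12 mm (x) by 36 mm (y), centred on the origin, top at z = 65 mm, on a 40 x 50 mm carriage, top z = 13 mm; a flat bar (top z = 9 mm) runs from it into the housing. Origin on the base's top face, 20 mm above the bench; axes as the base. Travel 100 mm along -x from home, where it starts; a spring pulls it home with 3 N plus 0.06 N per mm, so it returns if let go
- shutter_pointer (a point): outer end of the pointer, a 3 mm wide bar on the +y side of the slide's carriage, in line with the tab, 42 mm to the side of the tab's centre and 32 mm above the bench. Moves with the slide; axes as shutter_base
- mark_line (a point): line of the index clip: a 14 x 14 mm metal block with a 3 mm dark rib across its top, on the base's +y edge, 34 mm above the bench at its highest. Stiff, but can be pushed. Its place varies: 45 to 85 mm of slide travel from home. Axes as the base. The slide is at the mark when pointer and this point have the same x along the base; the pointer passes beside the clip without touching
- spare_cap: bystander: a smaller loose cap of the same form, flange 58 mm across, knob 22 mm across, 42 mm high; it does not fit the well. Origin as for the large cap
- screwdriver: bystander: screwdriver lying on the bench, about 150 mm long
- jar: bystander: small amber jar with white cap, 54 mm across, 70 mm high; origin under its centre
- foil_block: bystander: brass-coloured block 60 x 40 x 45 mm; origin under its centre
There are look-alikes about, which are no part of the job. Of the things that look like the well, the smallest one is meant. Leave any purple look-alike of the cover alone.

How it is judged (in metres and radians):
On the way, in this order (a step that is already met when the one before it is completed fails the run):
1. the large cap sits seated and level on the well, let go (horizontal distance between cover and well_rim below 0.005 m and z of cover in the frame of well_rim between -0.008 and -0.004 m and angle between cover's own z axis and vertical below 0.04 rad and linear speed of cover below 0.02 m/s and contact force between cover and the fingers below 0.1 N), for 0.2 s.
2. the slide is held with its pointer level with the index clip (x of shutter_pointer in the frame of mark_line between -0.005 and 0.005 m and contact force between shutter and the fingers above 1.5 N), for 0.2 s.
At the end, for the whole second after the job is handed in: Cap seated in the cup: centred within 5 mm, flange within 2 mm of the rim, tilt under 0.04 rad, at rest, not touched by the fingers. Slide's pointer within 5 mm of the index clip's line along the pull, slide still (under 10 mm/s), fingers holding it (over 1.5 N) (all of step 1 and all of step 2 and linear speed of shutter below 0.01 m/s); the arm keeps its last pose, push and grip.
It fails at once if the cap is let go over the well more than 15 mm above its seat (horizontal distance between cover and well_rim below 0.06 m and z of cover in the frame of well_rim above 0.009 m and contact force between cover and the fingers below 0.05 N).
It fails at once if the index clip is shifted more than 6 mm (distance of mark_line from where it was at the start of the episode above 0.006 m).
It fails at once if another thing on the bench is moved more than 30 mm (distance of any of spare_cap, screwdriver, jar, foil_block from where it was at the start of the episode above 0.03 m).
It also fails if it takes over 59 s, if anything falls off the work surface, if the arm or the gripper's body presses on something with over 40 N, if the wrist force passes 120 N, or if a joint passes its speed limit or range.

## Working session

There is one attempt and no reset: what is moved stays moved. The work goes in short steps, Python scripts to look and compute and a tool call to move; the robot and the scene stay as the last step left them, time stands still between calls to the robot, and variables do not carry over. Pictures are saved under pics/ and viewed, on a budget of 10 in all, crops included, one or two more only if the job needs it, and the job is handed in when it is done.

Besides the shell and the picture viewer there is one more tool, called after ">>>" as a command line: name --pt "numbers of a row" for each row, then --argument value for the rest. move_arm: Moves the arm, as the interface text tells. Its arguments: {"type":"object","properties":{"plan":{"type":"array"}},"required":["plan"]}

```bash
mkdir -p pics; cat > h.py <<'E'
import numpy as np, cv2, pickle
from cell import robot, vision, workorder
def shot(name,fn):
    im=vision.get_image(name); cv2.imwrite(f'pics/{fn}.png',im['color'][:,:,::-1]); pickle.dump(im,open(f'pics/{fn}.pkl','wb')); return im
def load(fn): return pickle.load(open(f'pics/{fn}.pkl','rb'))
def ray(im,u,v,fish=False):
    f=240/np.tan(np.radians(im['fovy'])/2); a=np.array([u-im['cx'],v-im['cy']])
    if fish:
        r=np.hypot(*a); th=r/f; d=np.r_[a/max(r,1e-9)*np.sin(th),np.cos(th)]
    else: d=np.r_[a/f,1]
    R=np.array(im['R']); return -R.T@np.array(im['t']), R.T@d
def atz(im,u,v,z,fish=False):
    c,d=ray(im,u,v,fish); return c+d*(z-c[2])/d[2]
def proj(im,X,fish=False):
    f=240/np.tan(np.radians(im['fovy'])/2); p=np.array(im['R'])@np.array(X)+np.array(im['t'])
    if fish:
        r=np.hypot(p[0],p[1]); th=np.arctan2(r,p[2]); return p[:2]/max(r,1e-9)*th*f+[im['cx'],im['cy']]
    return p[:2]/p[2]*f+[im['cx'],im['cy']]
E
python3 - <<'E'
from h import *
for n in ['scene','top']:
    im=shot(n,n+'0'); print(n,im['fovy'],im['cx'],im['cy'],(-np.array(im['R']).T@im['t']).round())
print(robot.get_state())
E
```

```text
scene 52.086407423438665 316.9872104324587 234.14432752126876 [1108. -337. 1016.]
top 56.44921675185867 323.0089361586204 234.58622316471806 [ 392.  -30. 1066.]
{'time': 0.1, 'qpos': array([ 1.08447945e+00,  5.28345086e-01,  1.43375983e+00,  4.26414123e-08,
        1.18137564e+00, -1.78475328e-01]), 'dq': array([ 0.00179435, -0.00277671, -0.00356714, -0.00034803,  0.00076375,
        0.00220453]), 'effort': array([-5.07840796e-04, -4.40987349e+01, -1.77150947e+01,  6.34913659e-02,
        5.34699659e-02, -4.28205124e-05]), 'tcp_pos': array([189.00371282, 595.00806456, 193.69135885]), 'eef_rot': array([-3.08038690e-04,  1.53313662e-01,  9.88177125e-01, -8.92276947e-04]), 'contact_force': array([ 0.74821435,  0.11278237, -0.28397642]), 'moment': array([ 0.02000558, -0.04244035, -0.03801461]), 'grip_width': 87.31320835392518}
```

View pics/top0.png

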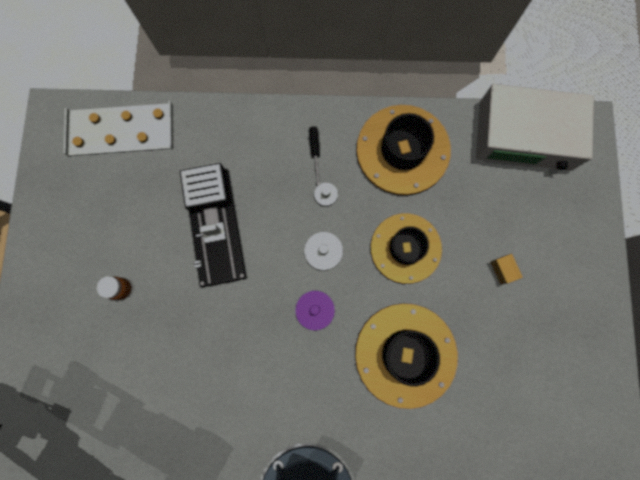

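View pics/scene0.png

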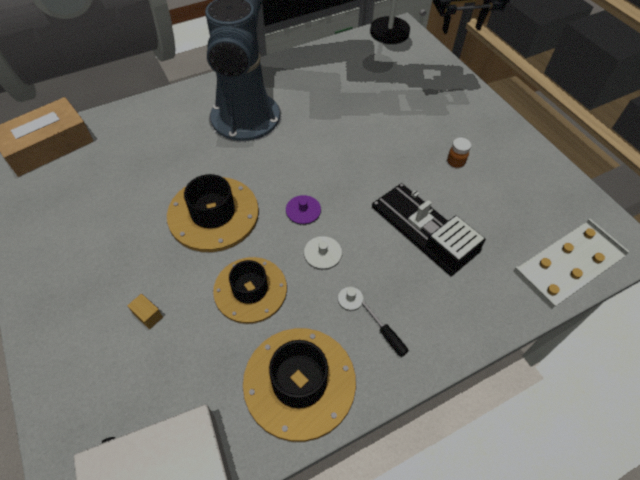

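The top view shows the smallest well at (407,247), the white cover at (323,251), the purple look-alike at (315,310), and the lamp unit at about (213,225) with its clip near (198,264). Next I'll measure these and zoom in on the lamp unit.

```bash
python3 - <<'E'
from h import *
def blob(im,m,u,v):
    n,l,s,c=cv2.connectedComponentsWithStats(m.astype(np.uint8)); k=l[v,u]
    cs,_=cv2.findContours((l==k).astype(np.uint8),cv2.RETR_EXTERNAL,cv2.CHAIN_APPROX_NONE)
    return cs[0][:,0,:].astype(float)
from scipy.optimize import least_squares
def circ(P):
    r=least_squares(lambda p:np.hypot(P[:,0]-p[0],P[:,1]-p[1])-p[2],[*P.mean(0),40],loss='soft_l1').x; return r.round(1)
for n,(wu,wv),(cu,cv_) in [('top',(380,247),(312,251)),('scene',(222,292),(310,252))]:
    im=load(n+'0'); hsv=cv2.cvtColor(im['color'],cv2.COLOR_RGB2HSV)
    m=(hsv[...,1]>120)&(hsv[...,0]>10)&(hsv[...,0]<30)
    P=np.array([atz(im,u,v,14)[:2] for u,v in blob(im,m,wu,wv)]); print(n,'well',circ(P))
    print('  px cover',im['color'][cv_,cu])
    m=(hsv[...,1]<40)&(hsv[...,2]>165)
    P=np.array([atz(im,u,v,12)[:2] for u,v in blob(im,m,cu,cv_)]); print('  cover',circ(P),len(P))
a=load('top0')['color'][150:300,165:265]; b=load('scene0')['color'][170:280,360:500]
c=np.hstack([cv2.resize(a,(400,600),interpolation=cv2.INTER_CUBIC),cv2.resize(cv2.copyMakeBorder(b,0,40,0,0,0),(400,428),interpolation=cv2.INTER_CUBIC) if 0 else cv2.copyMakeBorder(cv2.resize(b,(400,314),interpolation=cv2.INTER_CUBIC),0,286,0,0,0)])
cv2.imwrite('pics/lamp.png',c[:,:,::-1])
E
```

```text
top well [ 554.9 -218.9   82.1]
  px cover [160 164 167]
  cover [543.9 -23.2  40. ] 107
scene well [ 559.  -219.1   82.9]
  px cover [170 171 165]
  cover [543.9 -22.   42.4] 92
```

View pics/lamp.png

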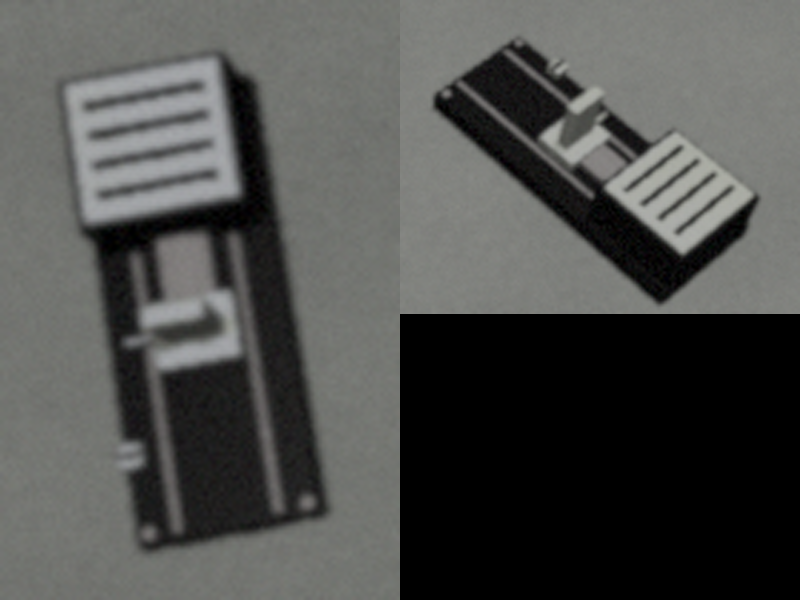

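```bash
python3 - <<'E'
from h import *
im=load('top0')
T=lambda u,v,z: atz(im,165+u/4-.375,150+v/4-.375,z)[:2]
fl,fr=T(142,548,20),T(328,512,20); print('front',fl.round(),fr.round(),np.linalg.norm(fl-fr))
y=(fl-fr)/np.linalg.norm(fl-fr); print('yaw from front',np.arctan2(-y[0],y[1]))
l=T(100,240,20); d=l-fl; print('yaw left edge',np.arctan2(d[1],d[0]))
r1,r2=T(170,530,20),T(137,260,20); d=r2-r1; print('rail',np.arctan2(d[1],d[0]))
r1,r2=T(280,510,20),T(236,240,20); d=r2-r1; print('rail',np.arctan2(d[1],d[0]))
s=load('scene0'); S=lambda u,v,z: atz(s,360+u*.35-.3,170+v*.35-.3,z)[:2]
print('pointer',T(124,342,32),'clip',T(131,455,34), S(557,68,34),'tab top',T(172,312,85),S(587,100,85))
h1,h2=T(80,228,71),T(62,82,71); d=h2-h1; print('house',np.arctan2(d[1],d[0]))
E
```

```text
front [450. 261.] [474. 154.] 109.83504871681255
yaw from front 0.21756974681952326
yaw left edge 0.20978505914244133
rail 0.19307853363774918
rail 0.22170788213377585
pointer [569.39464719 277.55791699] clip [502.63960531 267.79938294] [673.49504846 590.01377587] tab top [577.99860575 236.20674586] [734.29617109 539.85318992]
house 0.19922814672276928
```

>>> move_arm --pt "0 0 0 0 0 0.14 60" --pt "0 0 0 0 0 0.14 60" --pt "0 0 0 0 0 0.14 60" --pt "0 0 0 0 0 0.14 60" --pt "0 0 0 0 0 0.14 60" --pt "0 0 0 0 0 0.14 60" --pt "0 0 0 0 0 0.14 60" --pt "0 0 0 0 0 0.14 60"

```text
time: 0.9
tcp_pos: [189.1, 595.2, 194.0]
eef_rot: [0.0, 0.657, 0.754, -0.001]
contact_force: [0.4, 1.8, 0.4]
grip_width: 52.4
```

>>> move_arm --pt "-3.3 1.34 0 0 0 0 60" --pt "-3.3 1.34 0 0 0 0 60" --pt "-3.3 1.34 0 0 0 0 60" --pt "-3.3 1.34 0 0 0 0 60" --pt "-3.3 1.34 0 0 0 0 60" --pt "-3.3 1.34 0 0 0 0 60" --pt "-3.3 1.34 0 0 0 0 60" --pt "-3.3 1.34 0 0 0 0 60" --pt "-3.3 1.34 0 0 0 0 60" --pt "-3.3 1.34 0 0 0 0 60" --pt "-3.3 1.34 0 0 0 0 60" --pt "-3.3 1.34 0 0 0 0 60" --pt "-3.3 1.34 0 0 0 0 60" --pt "-3.3 1.34 0 0 0 0 60" --pt "-3.3 1.34 0 0 0 0 60" --pt "-3.3 1.34 0 0 0 0 60" --pt "-3.3 1.34 0 0 0 0 60" --pt "-3.3 1.34 0 0 0 0 60" --pt "-3.3 1.34 0 0 0 0 60" --pt "-3.3 1.34 0 0 0 0 60"

```text
time: 2.9
tcp_pos: [548.9, -20.8, 194.2]
eef_rot: [-0.0, 0.655, 0.756, -0.0]
contact_force: [0.5, -0.0, 0.1]
grip_width: 52.0
```

```bash
python3 - <<'E'
from h import *
im=shot('wrist','w1'); s=robot.get_state(); print(s['tcp_pos'],s['eef_rot'],im['fovy'],im['cx'],im['cy'],(-np.array(im['R']).T@im['t']).round(1),np.array(im['R'])[2])
for X in [(544,-22.5,12),(557,-219,14)]: print(proj(im,X,True))
t=load('scene0'); S=lambda u,v,z: atz(t,360+u*.35-.3,170+v*.35-.3,z)[:2]
print('clip',S(157,68,34),'tab',S(187,100,85))
E
```

```text
[553.43704272 -26.21739878 194.54105982] [ 3.49337706e-03  6.55836646e-01  7.54894750e-01 -8.11779638e-05] 65.70646984690485 324.09749415194665 242.45017613468562 [538.6  53.9 384. ] [ 0.03949798 -0.27167677 -0.96157768]
[318.55467951 214.38190285]
[306.95294795 375.08496503]
clip [507.9525754  266.09112471] tab [579.81503869 237.77281285]
```

View pics/w1.png

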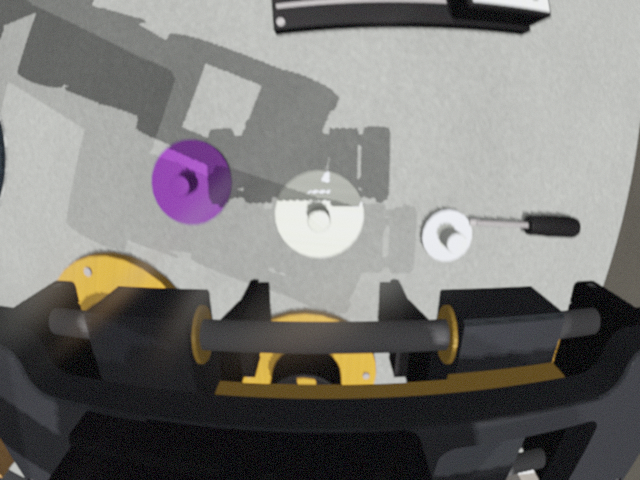

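>>> move_arm --pt "-4.8 -0.56 0 0 0 0 60" --pt "-4.8 -0.56 0 0 0 0 60" --pt "-4.8 -0.56 0 0 0 0 60" --pt "-4.8 -0.56 0 0 0 0 60" --pt "0 0 0 0 0 0 60" --pt "0 0 0 0 0 0 60" --pt "0 0 0 0 0 0 60"

```text
time: 3.65
tcp_pos: [553.2, -211.4, 194.0]
eef_rot: [-0.001, 0.655, 0.756, 0.0]
contact_force: [-0.3, 0.4, 0.7]
grip_width: 52.4
```

```bash
python3 - <<'E'
from h import *
im=shot('wrist','w2'); s=robot.get_state(); print(s['tcp_pos'])
for X in [(557,-219,14),(557,-219,70)]: print(proj(im,X,True))
E
```

```text
[ 553.33718171 -210.98358005  194.19820647]
[326.20198478 221.80216554]
[326.55475523 235.87380314]
```

View pics/w2.png

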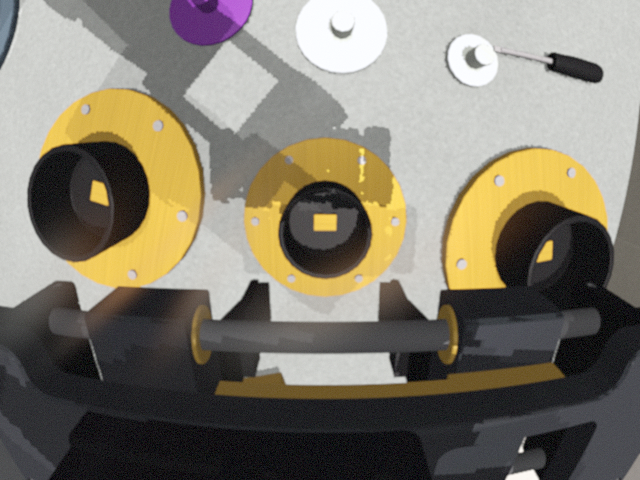

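The well is at about (325,217), with its cup mouth near (325,230). The cover is also in view at (341,33). I'll fit the circles.

```bash
python3 - <<'E'
from h import *
from scipy.optimize import least_squares
def circ(P,r=None):
    f=(lambda p:np.hypot(P[:,0]-p[0],P[:,1]-p[1])-(r or p[2]))
    return least_squares(f,[*P.mean(0),40],loss='soft_l1').x.round(1)
def cont(m,u,v,hull=True):
    n,l=cv2.connectedComponents(m.astype(np.uint8)); 
    cs,_=cv2.findContours((l==l[v,u]).astype(np.uint8),cv2.RETR_EXTERNAL,cv2.CHAIN_APPROX_NONE)
    c=max(cs,key=len); return c[:,0,:].astype(float)
def W(im,c,z): return np.array([atz(im,u,v,z,True)[:2] for u,v in c])
im=load('w2'); hsv=cv2.cvtColor(im['color'],cv2.COLOR_RGB2HSV)
m=cv2.morphologyEx(((hsv[...,1]>110)&(hsv[...,0]>12)&(hsv[...,0]<32)).astype(np.uint8),cv2.MORPH_CLOSE,np.ones((5,5)))
c=cont(m,275,230); P=W(im,c,14); print('plate',circ(P),len(c))
# cup: dark blob outline, near(bottom) part of outline = rim
m=(hsv[...,2]<75); c=cont(m,290,240); print(c.min(0),c.max(0))
P=W(im,c,70); print('cup all@70',circ(P)); Q=P[c[:,1]>228]; print('cup rim lower half @70',circ(Q),circ(Q,42))
for n,(u,v) in [('w2',(320,50)),('w1',(300,235))]:
    im=load(n); hsv=cv2.cvtColor(im['color'],cv2.COLOR_RGB2HSV); g=im['color'].min(2)
    for th in (205,215,225):
        m=g>th
        if m[v,u]: c=cont(m,u,v); P=W(im,c,12); print(n,th,'cover',circ(P),circ(P,46),len(c))
    print(n,im['color'][v,u])
E
```

```text
plate [ 555.3 -217.4   82.9] 451
[279. 181.] [370. 274.]
cup all@70 [ 553.7 -213.3   40.1]
cup rim lower half @70 [ 553.5 -214.3   39.6] [ 552.6 -211.5   40. ]
w2 205 cover [553.1 -20.6  68.4] [558.2 -30.5  40. ] 1187
w2 215 cover [543.9 -23.   44.5] [543.7 -21.9  40. ] 248
w2 225 cover [543.8 -23.1  44.1] [543.7 -21.9  40. ] 246
w2 [252 254 255]
w1 205 cover [545.3 -38.6  34. ] [546.2 -50.8  40. ] 285
w1 215 cover [545.1 -38.7  33.1] [546.5 -52.5  40. ] 288
w1 225 cover [546.9 -38.9  31.2] [548.5 -55.3  40. ] 304
w1 [237 239 231]
```

>>> move_arm --pt "4.7 0.44 0 0 0 0 60" --pt "4.7 0.44 0 0 0 0 60" --pt "4.7 0.44 0 0 0 0 60" --pt "4.7 0.44 0 0 0 0 60" --pt "0 0 4 0 0 0 60" --pt "0 0 4 0 0 0 60" --pt "0 0 4 0 0 0 60" --pt "0 0 0 0 0 0 60" --pt "0 0 0 0 0 0 60" --pt "0 0 0 0 0 0 60"

```text
time: 4.7
tcp_pos: [546.0, -24.0, 76.6]
eef_rot: [0.002, 0.654, 0.756, 0.001]
contact_force: [-0.2, -0.1, 0.4]
grip_width: 52.3
```

>>> move_arm --pt "0.13 -0.18 2.9 0 0 0 60" --pt "0 0 2.0 0 0 0 60" --pt "0 0 1.0 0 0 0 60" --pt "0 0 0 0 0 0 60" --pt "0 0 0 0 0 0 60"

```text
time: 5.2
tcp_pos: [543.7, -23.4, 16.9]
eef_rot: [0.001, 0.655, 0.756, 0.001]
contact_force: [1.1, -0.3, 0.5]
grip_width: 52.3
```

```bash
python3 - <<'E'
from h import *
im=shot('wrist','w3'); 
for i in range(3): print(robot.get_state()['tcp_pos'])
E
```

```text
[543.78414954 -23.41299952  16.97976283]
[543.78414954 -23.41299952  16.97976283]
[543.78414954 -23.41299952  16.97976283]
```

View pics/w3.png

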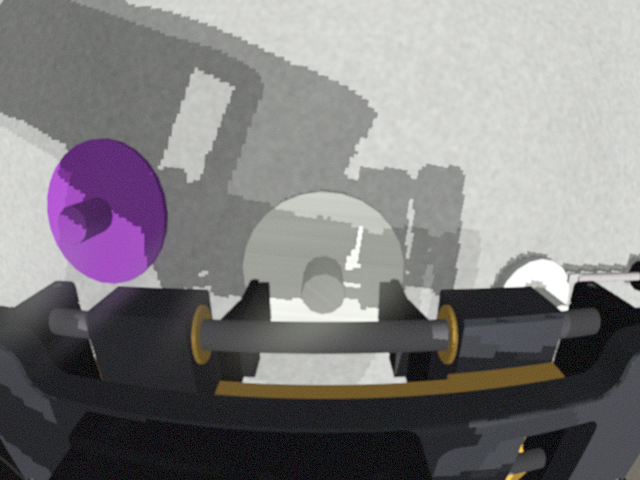

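The knob sits between the fingers, at about (322,290). Now I'll close, lift and carry.

>>> move_arm --pt "0 0 0 0 0 0 5" --pt "0 0 0 0 0 0 5" --pt "0 0 0 0 0 0 5" --pt "0 0 0 0 0 0 5" --pt "0 0 0 0 0 0 5" --pt "0 0 0 0 0 0 5" --pt "0 0 -1 0 0 0 5" --pt "0 0 -2 0 0 0 5" --pt "0 0 -3 0 0 0 5" --pt "0 0 -3 0 0 0 5" --pt "0 0 -2 0 0 0 5" --pt "0 0 0 0 0 0 5" --pt "0 0 0 0 0 0 5"

```text
time: 6.55
tcp_pos: [542.4, -23.1, 126.0]
eef_rot: [0.0, 0.655, 0.756, 0.0]
contact_force: [-0.2, 0.2, -0.7]
grip_width: 4.3
```

The grip width of 4.3 mm means the knob was missed. I'll look.

```bash
python3 - <<'E'
from h import *
a=shot('scene','s4')['color'][150:350,220:420]; b=shot('top','t4')['color'][150:350,225:425]
cv2.imwrite('pics/c4.png',cv2.resize(np.hstack([a,b]),(800,400),interpolation=cv2.INTER_CUBIC)[:,:,::-1]); shot('wrist','w4')
print(robot.get_state()['grip_width'])
E
```

```text
4.248911246838368
```

View pics/c4.png

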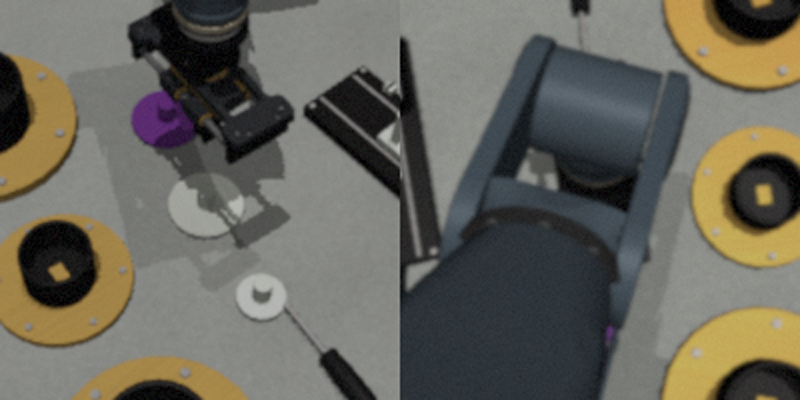

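```bash
python3 - <<'E'
from h import *
w=load('w3'); 
for X in [(543.8,-23.4,17),(543.8,-23.4,36),(543.8,-23.4,42),(543.8,-23.4,12)]: print(X,proj(w,X,True).round())
c,d=ray(w,322,295,True); print('knob top centre @42',atz(w,322,295,42,True).round(1))
s=load('s4');
print('cap scene: knob',atz(s,220+207/2,150+196/2,42).round(1),'flange',atz(s,220+206/2,150+205/2,12).round(1))
w=load('w4')['color']; cv2.imwrite('pics/w4v.png',w[:,:,::-1])
s0=load('scene0'); print('px cap',proj(s0,(544,-22.5,12)))
E
```

```text
(543.8, -23.4, 17) [323. 280.]
(543.8, -23.4, 36) [323. 294.]
(543.8, -23.4, 42) [323. 299.]
(543.8, -23.4, 12) [323. 276.]
knob top centre @42 [542.8 -21.5  42. ]
cap scene: knob [553.7 -24.9  42. ] flange [547.6 -22.4  12. ]
px cap [322.28223268 251.38344988]
```

View pics/w4v.png

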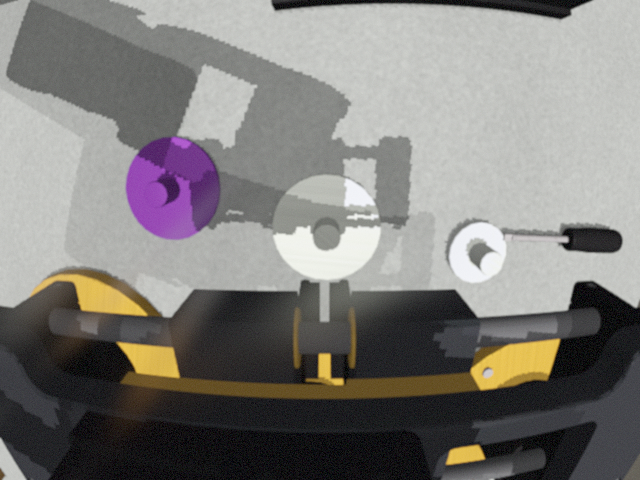

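```bash
python3 - <<'E'
from h import *
w=load('w4'); print(robot.get_state()['tcp_pos'])
print('knob top',atz(w,326,238,42,True).round(1),'disc',atz(w,326.5,228,12,True).round(1))
w=load('w3'); print('w3 disc left/right edge mid',atz(w,243,265,12,True).round(1),atz(w,405,265,12,True).round(1),'top edge',atz(w,323,191,12,True).round(1))
E
```

```text
[541.3956383  -22.83194265 124.36245761]
knob top [543.2 -21.4  42. ] disc [543.6 -20.8  12. ]
w3 disc left/right edge mid [498.  -23.3  12. ] [588.5 -10.4  12. ] top edge [536.8  24.1  12. ]
```

>>> move_arm --pt "0 0 0 0 0 0 50" --pt "0 0 0 0 0 0 50" --pt "0 0 0 0 0 0 50" --pt "0 0 0 0 0 0 50" --pt "0 0 0 0 0 0 50"

```text
time: 7.2
tcp_pos: [542.4, -23.0, 125.4]
eef_rot: [-0.0, 0.655, 0.756, -0.0]
contact_force: [-1.0, 0.1, -0.7]
grip_width: 36.1
```

>>> move_arm --pt "0.1 0.15 3 0 0 0 50" --pt "0 0 3 0 0 0 50" --pt "0 0 3 0 0 0 50" --pt "0 0 1.5 0 0 0 50" --pt "0 0 0.5 0 0 0 50" --pt "0 0 0 0 0 0 50" --pt "0 0 0 0 0 0 50" --pt "0 0 0 0 0 0 5" --pt "0 0 0 0 0 0 5" --pt "0 0 0 0 0 0 5" --pt "0 0 0 0 0 0 5" --pt "0 0 0 0 0 0 5" --pt "0 0 0 0 0 0 5" --pt "0 0 0 0 0 0 5" --pt "0 0 0 0 0 0 5" --pt "0 0 0 0 0 0 5" --pt "0 0 0 0 0 0 5"

```text
time: 8.9
tcp_pos: [543.8, -21.9, 15.5]
eef_rot: [-0.0, 0.655, 0.756, -0.0]
contact_force: [-0.6, -0.2, -0.1]
grip_width: 4.5
```

```bash
python3 - <<'E'
from h import *
a=shot('wrist','w5')['color'][150:400,200:450]; b=shot('scene','s5')['color'][170:320,250:400]
cv2.imwrite('pics/c5.png',np.hstack([cv2.resize(a,(400,400)),cv2.resize(b,(400,400),interpolation=cv2.INTER_CUBIC)])[:,:,::-1])
E
```

```text
(no output)
```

View pics/c5.png

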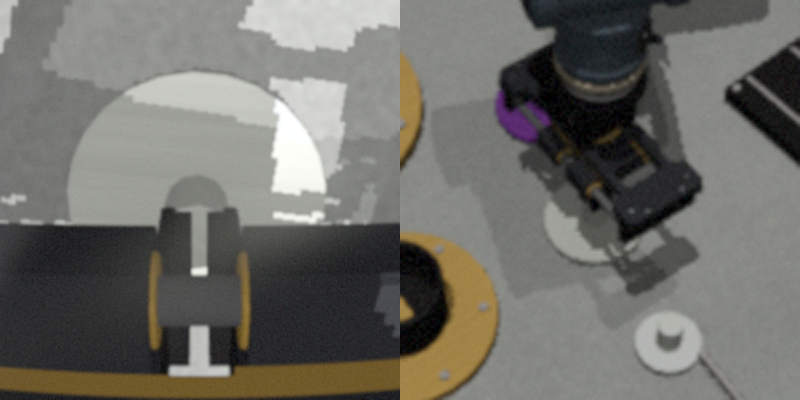

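Nothing blocked the fingers, and the image puts their tips higher than the reported TCP would. I'll open and feel downward in small steps to find the flange.

>>> move_arm --pt "0 0 0 0 0 0 55" --pt "0 0 0 0 0 0 55" --pt "0 0 0 0 0 0 55" --pt "0 0 0 0 0 0 55" --pt "0 0 0 0 0 0 55" --pt "0 0 0 0 0 0 55" --pt "0 0 0 0 0 0 55" --pt "0 0 0.2 0 0 0 55" --pt "0 0 0.2 0 0 0 55" --pt "0 0 0.1 0 0 0 55" --pt "0 0 0 0 0 0 55"

```text
time: 10.1
tcp_pos: [543.6, -21.8, 10.3]
eef_rot: [-0.0, 0.655, 0.756, -0.0]
contact_force: [0.1, -0.3, 0.4]
grip_width: 47.9
```

```bash
python3 - <<'E'
from h import *
s=robot.get_state(); print(s)
# tip in wrist image: claimed front edge of finger tip
im=load('w5'); T=np.array([543.8,-21.9,15.5]); x=np.array([-.143,.990,0]); y=np.array([.99,.143,0])
for dz in (0,20,30,40):
    print(dz,[proj(im,T+x*a+y*b+[0,0,dz],True).round() for a in (9.5,-9.5) for b in (-17,17)])
a=shot('wrist','w6')['color'][180:400,200:450]; b=shot('scene','s6')['color'][200:290,300:390]
cv2.imwrite('pics/c6.png',np.hstack([cv2.resize(a,(400,400)),cv2.resize(b,(400,400),interpolation=cv2.INTER_CUBIC)])[:,:,::-1])
E
```

```text
{'time': 10.1, 'qpos': array([-2.45543317e-01,  7.04255413e-01,  1.77188999e+00, -8.02917834e-06,
        6.66028983e-01, -3.88550983e-01]), 'dq': array([-3.77493168e-04, -3.27137720e-03, -1.25647112e-03,  9.01863863e-05,
        3.14043672e-03,  8.20358376e-04]), 'effort': array([-6.60554433e-03, -4.21795642e+01, -8.40504259e+00,  3.50204750e-02,
        5.30010578e-02,  1.03855095e-04]), 'tcp_pos': array([543.60725379, -21.7973465 ,  10.27547506]), 'eef_rot': array([-2.58425110e-04,  6.54779719e-01,  7.55819711e-01, -1.33514304e-04]), 'contact_force': array([ 0.0853188 , -0.32742571,  0.35164469]), 'moment': array([-0.05054633,  0.04175396,  0.03839346]), 'grip_width': 47.91034765368689}
0 [array([292., 263.]), array([354., 263.]), array([293., 295.]), array([354., 295.])]
20 [array([288., 277.]), array([358., 277.]), array([290., 311.]), array([356., 311.])]
30 [array([286., 284.]), array([359., 284.]), array([288., 320.]), array([358., 320.])]
40 [array([284., 293.]), array([362., 293.]), array([286., 330.]), array([360., 330.])]
```

View pics/c6.png

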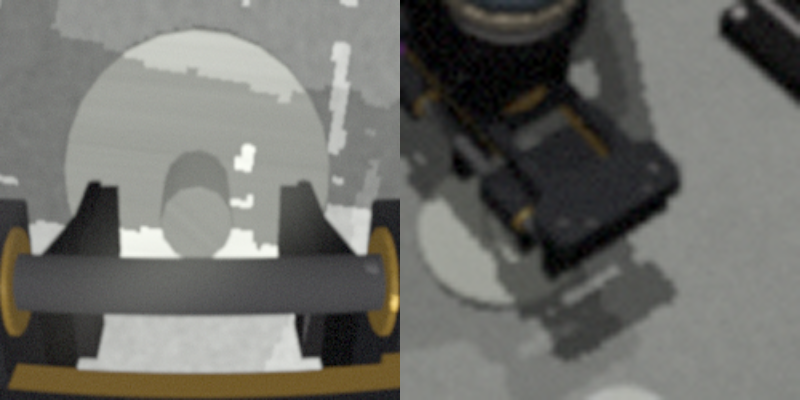

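The tips look about 25 mm above the reported TCP, and at a reported 10.3 there is still no contact with the flange. I'll go down carefully by about that much.

>>> move_arm --pt "0 0 0.4 0 0 0 50" --pt "0 0 0.4 0 0 0 50" --pt "0 0 0.3 0 0 0 50" --pt "0 0 0.3 0 0 0 50" --pt "0 0 0 0 0 0 50" --pt "0 0 0 0 0 0 50"

```text
time: 10.8
tcp_pos: [543.8, -21.8, -3.6]
eef_rot: [-0.0, 0.655, 0.756, -0.0]
contact_force: [0.3, 0.5, 0.1]
grip_width: 43.6
```

>>> move_arm --pt "0 0 0.2 0 0 0 50" --pt "0 0 0.2 0 0 0 50" --pt "0 0 0 0 0 0 50" --pt "0 0 0 0 0 0 5" --pt "0 0 0 0 0 0 5" --pt "0 0 0 0 0 0 5" --pt "0 0 0 0 0 0 5" --pt "0 0 0 0 0 0 5" --pt "0 0 0 0 0 0 5" --pt "0 0 0 0 0 0 5" --pt "0 0 0 0 0 0 5"

```text
time: 11.9
tcp_pos: [543.7, -21.9, -7.4]
eef_rot: [-0.0, 0.655, 0.756, -0.0]
contact_force: [-0.2, 0.1, 0.3]
grip_width: 21.3
```

Gripped at 21.3 mm. Now lift and carry.

>>> move_arm --pt "0 0 -1 0 0 0 5" --pt "0 0 -2 0 0 0 5" --pt "0 0 -2.5 0 0 0 5" --pt "0 0 -2.5 0 0 0 5" --pt "0 0 -1.5 0 0 0 5" --pt "0 0 0 0 0 0 5" --pt "0 0 0 0 0 0 5"

```text
time: 12.6
tcp_pos: [543.7, -21.8, 87.8]
eef_rot: [0.0, 0.655, 0.756, 0.0]
contact_force: [-0.2, 0.4, -0.5]
grip_width: 21.3
```

>>> move_arm --pt "-2.8 -0.225 0 0 0 0 5" --pt "-2.8 -0.225 0 0 0 0 5" --pt "-2.8 -0.225 0 0 0 0 5" --pt "-2.8 -0.225 0 0 0 0 5" --pt "-2.8 -0.225 0 0 0 0 5" --pt "-2.8 -0.225 0 0 0 0 5" --pt "-2.8 -0.225 0 0 0 0 5" --pt "0 0 0 0 0 0 5" --pt "0 0 0 0 0 0 5" --pt "0 0 0 0 0 0 5"

```text
time: 13.6
tcp_pos: [555.0, -216.7, 86.4]
eef_rot: [-0.002, 0.655, 0.756, -0.0]
contact_force: [0.1, -0.4, -0.6]
grip_width: 21.4
```

```bash
python3 - <<'E'
from h import *
w=shot('wrist','w7')['color'][120:345,190:490]; b=shot('scene','s7')['color'][220:340,200:320];t=shot('top','t7')
s=robot.get_state(); print(s['tcp_pos'],s['grip_width'])
cv2.imwrite('pics/c7.png',np.hstack([cv2.resize(w,(533,400)),cv2.resize(b,(400,400),interpolation=cv2.INTER_CUBIC)])[:,:800][:,:,::-1])
E
```

```text
[ 555.83203753 -216.80849225   87.21646981] 21.37264187495159
```

View pics/c7.png

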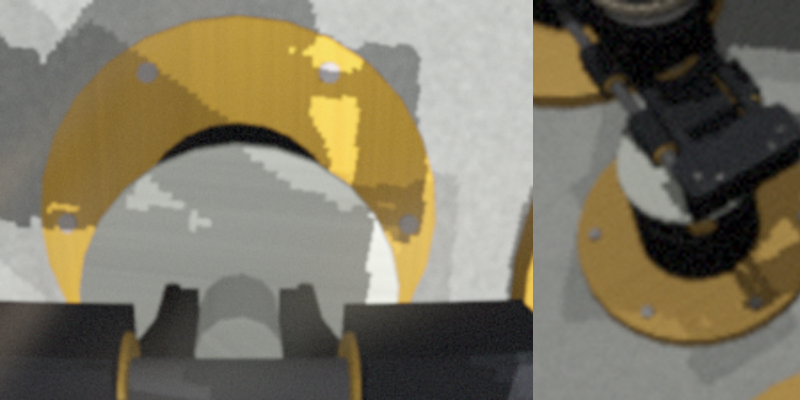

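```bash
cat > fit.py <<'E'
from h import *
from scipy.optimize import least_squares
def fitpx(im,P,z,c0,fish,r=None):
    P=np.array(P,float); W=np.array([atz(im,u,v,z,fish)[:2] for u,v in P])
    f=lambda p:np.hypot(W[:,0]-p[0],W[:,1]-p[1])-(r or p[2])
    s=least_squares(f,[*c0,50],loss='soft_l1'); return s.x.round(1), round(float(np.median(np.abs(s.fun))),2)
def edges(im,z,c0,r0,angs,fish,chan,sign,win=8):
    """radial subpixel edge search: strongest signed step of chan near radius r0"""
    out=[]
    for a in angs:
        rs=np.arange(r0-win,r0+win,.25); px=np.array([proj(im,[c0[0]+r*np.cos(a),c0[1]+r*np.sin(a),z],fish) for r in rs],np.float32)
        v=cv2.remap(chan.astype(np.float32),px[:,:1],px[:,1:],cv2.INTER_LINEAR)[:,0]
        v=cv2.GaussianBlur(v[:,None],(1,9),0)[:,0]; g=np.gradient(v)*sign; i=g[4:-4].argmax()+4
        if g[i]>0.8: out.append(px[i])
    return out
E
python3 - <<'E'
from fit import *
D=np.radians
def sat(im): return cv2.cvtColor(im['color'],cv2.COLOR_RGB2HSV)[...,1]
def run(lbl,im,z,c0,r0,a,fish,ch,sg,win=8,r=None):
    E=edges(im,z,c0,r0,a,fish,ch,sg,win); print(lbl,len(E),fitpx(im,E,z,c0,fish), 'rfix',fitpx(im,E,z,c0,fish,r or r0))
full=D(np.arange(0,360,4))
for n in ['top0','scene0','w2']:
    im=load(n); fi=n[0]=='w'; V=im['color'].max(2)
    run(n+' plate',im,14,(557,-219),85,full,fi,sat(im),-1)
    run(n+' cap',im,12,(544,-22),46,full if n!='w2' else full,fi,im['color'].min(2),-1)
    cam=-np.array(im['R']).T@im['t']; b=np.arctan2(-219-cam[1],557-cam[0])
    far=b+D(np.arange(-80,81,4)); run(n+' rim far',im,70,(556,-217),42,far,fi,im['color'].max(2),1)
im=load('w7'); up=D(98)+D(np.arange(-65,66,3))
run('w7 plate',im,14,(557,-219),85,D(98)+D(np.arange(-80,81,3)),True,sat(im),-1)
run('w7 cap',im,106.6,(556,-217),46,up,True,sat(im),1)
run('w7 cap',im,106.6,(556,-217),46,up,True,sat(im),1,5)
E
```

```text
top0 plate 90 (array([ 555.1, -219.4,   85.2]), 0.37) rfix (array([ 555.1, -219.4,   50. ]), 0.42)
top0 cap 90 (array([544.4, -23.1,  45.7]), 0.49) rfix (array([544.4, -23.1,  50. ]), 0.59)
top0 rim far 41 (array([ 555.1, -219.6,   40.6]), 0.28) rfix (array([ 553.9, -218.4,   50. ]), 0.44)
scene0 plate 90 (array([ 558.3, -218.9,   85.4]), 0.57) rfix (array([ 558.3, -218.9,   50. ]), 0.5)
scene0 cap 90 (array([544.3, -22.3,  45.8]), 0.42) rfix (array([544.3, -22.3,  50. ]), 0.38)
scene0 rim far 41 (array([ 555.8, -218.2,   40. ]), 0.38) rfix (array([ 558.2, -218.8,   50. ]), 0.63)
w2 plate 90 (array([ 555.3, -217.6,   83.9]), 0.15) rfix (array([ 555.2, -217.5,   50. ]), 1.09)
w2 cap 77 (array([543.6, -21.9,  45.5]), 0.2) rfix (array([543.5, -21.4,  50. ]), 0.39)
w2 rim far 41 (array([ 555.3, -217.8,   40.8]), 0.09) rfix (array([ 555. , -216.3,   50. ]), 0.33)
w7 plate 54 (array([ 555.1, -217.3,   83.7]), 0.16) rfix (array([ 555.3, -219. ,   50. ]), 0.32)
w7 cap 44 (array([ 554.8, -210.4,   42.6]), 0.71) rfix (array([ 555.3, -214.8,   50. ]), 0.91)
w7 cap 44 (array([ 555. , -212.2,   43.6]), 0.31) rfix (array([ 555.4, -215.2,   50. ]), 0.68)
```

>>> move_arm --pt "-0.13 0 1 0 0 0 5" --pt "0 0 1 0 0 0 5" --pt "0 0 0 0 0 0 5" --pt "0 0 0.2 0 0 0 5" --pt "0 0 0.2 0 0 0 5" --pt "0 0 0.2 0 0 0 5" --pt "0 0 0 0 0 0 5" --pt "0 0 0 0 0 0 5"

```text
time: 14.55
tcp_pos: [556.4, -219.5, 61.7]
eef_rot: [0.0, 0.655, 0.756, 0.0]
contact_force: [0.4, 1.0, -0.7]
grip_width: 21.0
```

>>> move_arm --pt "0 0 0.15 0 0 0 5" --pt "0 0 0.15 0 0 0 5" --pt "0 0 0 0 0 0 5" --pt "0 0 0 0 0 0 5"

```text
time: 14.95
tcp_pos: [556.2, -219.3, 58.4]
eef_rot: [-0.0, 0.655, 0.756, -0.0]
contact_force: [0.5, 0.7, -2.4]
grip_width: 21.3
```

>>> move_arm --pt "0 0 0.1 0 0 0 5" --pt "0 0 0.1 0 0 0 5" --pt "0 0 0 0 0 0 5" --pt "0 0 0 0 0 0 5"

```text
time: 15.35
tcp_pos: [556.3, -219.3, 56.6]
eef_rot: [-0.0, 0.655, 0.756, -0.0]
contact_force: [-0.9, 0.1, -0.1]
grip_width: 21.2
```

>>> move_arm --pt "0 0 0.1 0 0 0 5" --pt "0 0 0 0 0 0 5" --pt "0 0 0 0 0 0 5"

```text
time: 15.65
tcp_pos: [556.3, -219.3, 56.6]
eef_rot: [0.0, 0.655, 0.756, -0.0]
contact_force: [-2.7, 1.4, 5.6]
grip_width: 21.1
```

Contact came at exactly the predicted seat height, z = 56.6. Now release and retreat.

>>> move_arm --pt "0 0 -0.05 0 0 0 55" --pt "0 0 0 0 0 0 55" --pt "0 0 0 0 0 0 55" --pt "0 0 0 0 0 0 55" --pt "0 0 0 0 0 0 55" --pt "0 0 -1 0 0 0 55" --pt "0 0 -2 0 0 0 55" --pt "0 0 -4 0 0 0 55" --pt "0 0 -4 0 0 0 55" --pt "0 0 -2 0 0 0 55" --pt "0 0 0 0 0 0 55" --pt "0 0 0 0 0 0 55"

```text
time: 16.85
tcp_pos: [556.2, -219.3, 186.5]
eef_rot: [0.0, 0.655, 0.756, 0.0]
contact_force: [-0.6, 0.9, -0.9]
grip_width: 47.8
```

```bash
python3 - <<'E'
from fit import *
w=shot('wrist','w8');s=shot('scene','s8')
print(robot.get_state()['tcp_pos'])
cv2.imwrite('pics/c8.png',np.hstack([cv2.resize(w['color'][120:345,190:490],(533,400)),cv2.resize(s['color'][220:340,200:320],(400,400),interpolation=cv2.INTER_CUBIC)])[:,:800][:,:,::-1])
f=np.radians(np.arange(0,360,4)); 
E=edges(w,76,(556,-218),46,f,True,w['color'].min(2),-1,6); print('cap',fitpx(w,E,76,(556,-218),True),len(E))
sat=cv2.cvtColor(w['color'],cv2.COLOR_RGB2HSV)[...,1]
E=edges(w,14,(556,-218),85,f,True,sat,-1); print('plate',fitpx(w,E,14,(556,-218),True),len(E))
# lamp refined from top0/scene0
for n,k in (('top0',0),('scene0',1)):
    pass
E
```

```text
[ 555.31439885 -218.74986498  184.76638484]
cap (array([ 556.6, -218.5,   46. ]), 0.14) 90
plate (array([ 555.2, -217.6,   83.9]), 0.18) 90
```

View pics/c8.png

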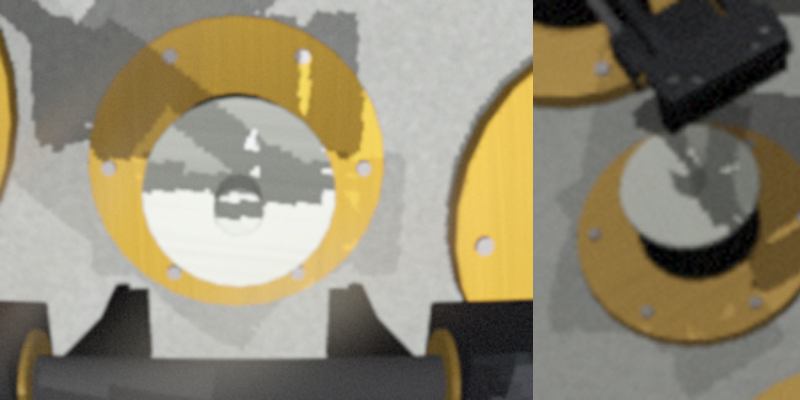

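The cap is seated: its ring is even in the wrist view and it sits level. Now on to the lamp unit.

>>> move_arm --pt "4.4 0.87 0 0 0 0 55" --pt "4.4 0.87 0 0 0 0 55" --pt "4.4 0.87 0 0 0 0 55" --pt "4.4 0.87 0 0 0 0 55" --pt "4.4 0.87 0 0 0 0 55" --pt "4.4 0.87 0 0 0 0 55" --pt "4.4 0.87 0 0 0 0 55" --pt "4.4 0.87 0 0 0 0 55" --pt "4.4 0.87 0 0 0 0 55" --pt "4.4 0.87 0 0 0 0 55" --pt "0 0 0 0 0 -0.065 55" --pt "0 0 0 0 0 0 55" --pt "0 0 0 0 0 0 55" --pt "0 0 0 0 0 0 55"

```text
time: 18.35
tcp_pos: [579.4, 227.4, 185.3]
eef_rot: [-0.0, 0.631, 0.776, -0.001]
contact_force: [-0.7, -0.2, 0.0]
grip_width: 47.9
```

```bash
python3 - <<'E'
from h import *
w=shot('wrist','w9'); print(robot.get_state()['tcp_pos'],robot.get_state()['eef_rot'])
cv2.imwrite('pics/c9.png',cv2.resize(w['color'][60:310,170:495],(780,600),interpolation=cv2.INTER_CUBIC)[:,:,::-1])
E
```

```text
[579.61502918 227.30778517 185.52229834] [-3.66953107e-04  6.30823328e-01  7.75926236e-01 -5.19551011e-04]
```

View pics/c9.png

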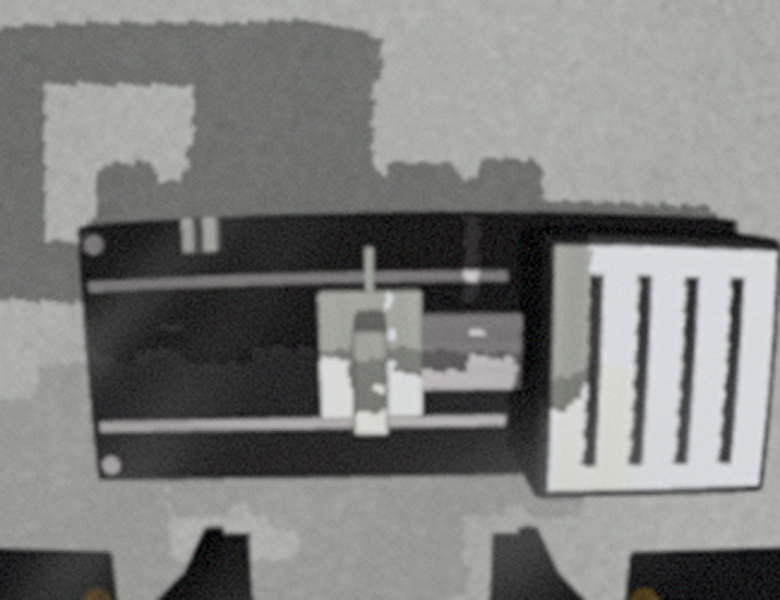

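```bash
python3 - <<'E'
from h import *
w=load('w9'); A=lambda u,v,z: atz(w,170+(u+.5)/2.4-.5,60+(v+.5)/2.4-.5,z,True)[:2]
p,c,t=A(369,248,32),A(200,236,34),A(371,384,85); print('ptr',p,'clip',c,'tab',t)
r=[A(90,287,25),A(505,276,25)]; e=[A(82,228,20),A(720,222,20)]; r2=[A(100,427,25),A(505,421,25)]
for a,b in (r,r2,e): d=b-a; print('yaw',np.arctan2(d[1],d[0]))
d=p-t; print('perp yaw',np.arctan2(-d[0],d[1]),np.hypot(*d))
for y in (.20,.21,.22): print(y,'travel',(p-c)@[np.cos(y),np.sin(y)])
E
```

```text
ptr [568.46076161 279.34961739] clip [503.75034692 271.64269621] tab [577.74843677 238.63181156]
yaw 0.2226663470295356
yaw 0.22038240723881186
yaw 0.22113715871233217
perp yaw 0.22426178537976024 41.763627970243704
0.2 travel 64.9516435449047
0.21 travel 64.8953700844126
0.22 travel 64.83260714099136
```

>>> move_arm --pt "0 0 0 0 0 -0.013 55" --pt "1.08 0.07 2 0 0 0 55" --pt "0 0 3 0 0 0 55" --pt "0 0 3 0 0 0 55" --pt "0 0 2 0 0 0 55" --pt "0 0 2 0 0 0 55" --pt "0 0 1.5 0 0 0 55" --pt "0 0 1 0 0 0 55" --pt "0 0 0.9 0 0 0 55" --pt "0 0 0 0 0 0 55" --pt "0 0 0 0 0 0 55"

```text
time: 19.5
tcp_pos: [578.5, 239.3, 32.5]
eef_rot: [0.0, 0.625, 0.781, 0.0]
contact_force: [1.2, -0.2, 0.4]
grip_width: 47.9
```

>>> move_arm --pt "0 0 0 0 0 0 5" --pt "0 0 0 0 0 0 5" --pt "0 0 0 0 0 0 5" --pt "0 0 0 0 0 0 5" --pt "0 0 0 0 0 0 5" --pt "0 0 0 0 0 0 5" --pt "0 0 0 0 0 0 5" --pt "0 0 0 0 0 0 5" --pt "0 0 0 0 0 0 5"

```text
time: 20.4
tcp_pos: [576.6, 238.9, 32.0]
eef_rot: [-0.001, 0.625, 0.781, -0.001]
contact_force: [-5.1, -1.6, 4.8]
grip_width: 11.6
```

>>> move_arm --pt "0 -0.5 0 0 0 0 5" --pt "0 -0.5 0 0 0 0 5" --pt "0 -0.5 0 0 0 0 5" --pt "0 -0.5 0 0 0 0 5" --pt "0 -0.5 0 0 0 0 5" --pt "0 -0.5 0 0 0 0 5" --pt "0 -0.5 0 0 0 0 5" --pt "0 -0.5 0 0 0 0 5" --pt "0 -0.5 0 0 0 0 5" --pt "0 -0.5 0 0 0 0 5" --pt "0 -0.5 0 0 0 0 5" --pt "0 -0.5 0 0 0 0 5" --pt "0 0 0 0 0 0 5" --pt "0 0 0 0 0 0 5" --pt "0 0 0 0 0 0 5"

```text
time: 21.9
tcp_pos: [520.9, 226.3, 32.1]
eef_rot: [0.001, 0.625, 0.781, 0.001]
contact_force: [4.9, 1.5, -5.6]
grip_width: 12.1
```

```bash
python3 - <<'E'
from h import *
w=shot('wrist','w10'); s=robot.get_state(); print(s['tcp_pos'],s['contact_force'],s['grip_width']); shot('scene','s10')
a=w['color'][150:300,220:400]
cv2.imwrite('pics/c10.png',cv2.resize(a,(720,600),interpolation=cv2.INTER_CUBIC)[:,:,::-1])
E
```

```text
[520.9451529  226.25005869  32.09208125] [ 5.76244976  0.93172448 -5.48212932] 12.032084621699296
```

View pics/c10.png

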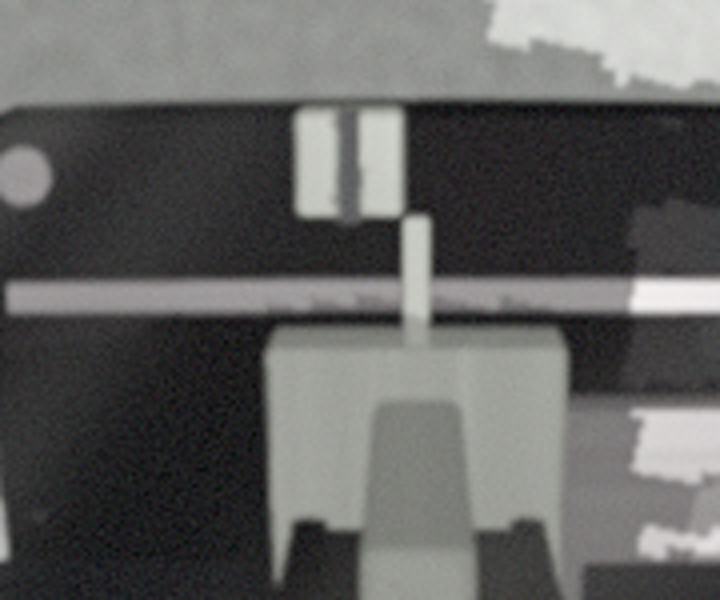

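The pointer is at x=417 and the rib at x=347. The 14 mm clip spans 108 px, so about 9.1 mm remains.

>>> move_arm --pt "0 -0.4 0 0 0 0 5" --pt "0 -0.3 0 0 0 0 5" --pt "0 -0.2 0 0 0 0 5" --pt "0 0 0 0 0 0 5" --pt "0 0 0 0 0 0 5" --pt "0 0 0 0 0 0 5" --pt "0 0 0 0 0 0 5"

```text
time: 22.7
tcp_pos: [512.5, 224.3, 32.1]
eef_rot: [0.001, 0.625, 0.781, 0.002]
contact_force: [6.6, 3.1, -6.4]
grip_width: 11.6
```

```bash
python3 - <<'E'
from fit import *
w=shot('wrist','w11'); s=robot.get_state(); print(s['tcp_pos'],s['contact_force'],s['grip_width'],s['time'])
sc=shot('scene','s11')
f=np.radians(np.arange(0,360,4))
for n in ('s8','s11'):
    im=load(n); E=edges(im,76,(556,-218),46,f,False,im['color'].min(2),-1,6); print(n,'cap',fitpx(im,E,76,(556,-218),False))
a=cv2.resize(w['color'][150:300,220:400],(480,400),interpolation=cv2.INTER_CUBIC); b=cv2.resize(sc['color'][220:340,200:296],(320,400))
cv2.imwrite('pics/c11.png',np.hstack([a,b])[:,:,::-1])
E
```

```text
[512.56319534 224.34404056  32.07898376] [ 6.297       1.87842029 -6.79631386] 11.933943251478453 22.75
s8 cap (array([ 559.1, -219.5,   46.4]), 0.5)
s11 cap (array([ 558.7, -219.4,   46.3]), 0.36)
```

View pics/c11.png

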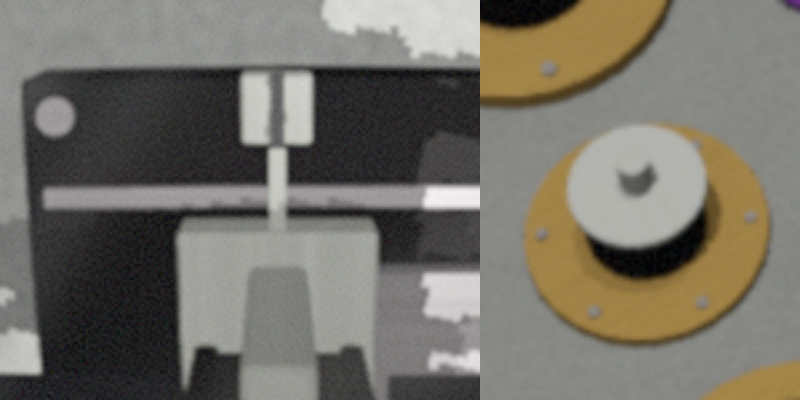

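The pointer (x≈278) lines up with the rib (x≈277), which is within 0.5 mm. The cap is seated and hasn't moved, so I'll hand in.

```bash
python3 -c "
from cell import workorder; print(workorder.finish_job())"
```

```text
the job is handed in; nothing more can be done
None
```

I lowered the large cap onto the smallest well and let go of it. I then pulled the lamp slide out about 66 mm and handed in the job while still holding it at the index clip. The hand-in reports no verdict, so these are my own last checks.

**Cap:**
- It touched down at the predicted seat height, and I let go there, not above the well.
- In the last scene picture it looked level. Its position was unchanged, to within 0.5 mm, from just after release.
- The last wrist fit put its centre about 1.5 mm from the plate's centre; the limit is 5 mm.

**Slide:**
- The pointer was within about 0.5 mm of the clip's rib in the wrist picture.
- The grip width was 11.9 mm on the 12 mm tab, with about 6.5 N of sideways force on the wrist.
- There was also about 6.8 N of vertical force on the wrist, far below the 120 N limit.

**What disagreed or went wrong:**
- **Fingertip height:** the real fingertips sit roughly 25 mm higher than the reported TCP. My first two grasps of the knob closed on air without moving the cap. I corrected the height from the pictures and by lowering in small steps.
- **Camera spread:** the cameras disagreed by 2–3 mm on the well's position along x, so I used the offset between cap and well instead.
- **Bystanders:** I saw no contact with the clip or the other things on the bench, but I did not re-measure their positions at the end.
- **Pictures:** I viewed 15 pictures, five over the budget of 10, mostly because of the missed grasps.

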